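# Load the glazing brush and hold it ready over the ham loaf

### The job

Take the glazing brush out of its upright stand, dip at least half the length of its bristles into the small round steel pot, then carry it over the row of jars to the long string-tied ham loaf on the white board. Finish still holding the brush upright and still, bristles down, about a centimetre above the middle of the loaf's top without ever touching the loaf, with the broad side of the bristles lined up with the length of the loaf. Do not knock the pot over or push it away, and leave the jars, the round cheese and the loaf where they stand.

Things in the scene. Friction and masses are not known exactly. Their poses are not given: they have to be found in the camera images.
- brush: Flat brush 152 mm long, 50-100 g, upright in its stand, bristles down. Origin: centre of the bristles' flat lower end (tip); z up to the handle's end, x along the broad side, y thin. Rigid bristles 36 x 13 mm (x, y), z 0-36; steel ferrule 38 x 15 up to z 57; wooden handle 24 x 12 up to z 152 mm: pinch it from above across the 12 mm (fingers close along y), e.g. at z 125.
- holder: Fixed aluminium stand, block 75 x 60 x 70 mm, turned about the vertical. Origin: centre of its underside, axes as the brush's. An open-topped slot 43 x 20 mm (x, y), 60 mm deep, holds the brush, tip 10 mm above the table, with about 2.5 mm of play each side; draw the brush straight up by over 60 mm.
- pot: Small open round steel pot, 80 mm outside diameter, 60 mm tall, wall 3 mm, inner floor 5 mm above its underside, 350 g, loose on the table, empty of anything solid. Origin at the centre of its underside, z up.
- pot_rim (a point): Centre of the pot's mouth, at the height of its rim (60 mm above the table).
- loaf: Ham loaf, 140 mm long, 75 mm wide, 76 mm tall, rounded along the top like a half cylinder, tied with four pale strings across it, about 0.9 kg, lying loose on a fixed white board 15 mm thick. Origin at the centre of its underside, x along its length, z up.
- loaf_top (a point): The middle of the loaf's top, the highest line of the loaf, 76 mm above its underside and 91 mm above the table; axes like the loaf's.
- cheese: Round cheese, 90 mm diameter, 42 mm tall, loose on the same white board. Origin at the centre of its underside.
- jar0: Closed glass jar, 64 mm diameter, 110 mm tall, loose, one of three in a row standing between the brush and pot side (robot's right) and the white board (left). Origin at the centre of its underside.
- jar1: Closed glass jar, 64 mm diameter, 110 mm tall, loose, one of three in a row standing between the brush and pot side (robot's right) and the white board (left). Origin at the centre of its underside.
- jar2: Closed glass jar, 64 mm diameter, 110 mm tall, loose, one of three in a row standing between the brush and pot side (robot's right) and the white board (left). Origin at the centre of its underside.
Mind the look-alikes: they are no part of the job. Leave any blue or yellow look-alike of the loaf alone.

How it is judged:
By the outcome, as a careful person would: the job done as asked, in the order asked, and still so for the second after the job is handed in, while the arm keeps its last pose, push and grip.
It also fails if it takes over 43 s, if anything falls off the work surface, if the arm or the gripper's body presses on something with over 40 N, if the wrist force passes 120 N, or if a joint passes its speed limit or range.

### The arm

A 6-joint arm with a two-finger parallel gripper is mounted at the origin on the work surface. World frame = base frame: x ahead of the robot, y to its left, z up, the work surface at z = 0. Lengths are in m, angles in rad, forces in N, time in s.
With the tool pointing down it reaches from about 0.25 to 0.775 m from the base axis. Payload 4 kg.
Tool frame: the origin (TCP) lies at the centre of the arm's flange, where the gripper is bolted on; the fingertips stand 199 mm ahead of it and the grasp point (between the pads) lies 180 mm ahead of it; z points along the fingers, y is the line along which they close (so a half turn about z gives the same grasp; the last joint's range is limited). The gripper opens to 94 mm and grips with 3 to 60 N. Pads are 16 mm wide; open, the fingers measure 119 mm over their backs; the gripper's body (75 mm by 177 mm) begins 78 mm behind the grasp point.
Start: joints at [-1.377, 0.087, 1.371, -0, 1.684, -0.103], TCP at [0.161, -0.526, 0.405] pointing down, gripper open.
Joint ranges: [-3.1, 3.1], [-0.76, 2.03], [0.27, 2.55], [-1.08, 4.22], [0.17, 2.65], [-2.57, 2.57]. Speed limits (rad/s): [2.79, 2.79, 3.14, 3.14, 3.14, 3.14].

### API

Orientations are given as [roll, pitch, yaw] about the fixed x, y, z axes, in that order (R = Rz(yaw) Ry(pitch) Rx(roll)).
In Python, from bench import robot, eyes, models gives the robot as it stands.
- The arm moves only by the tool step_arm, never from a script. Its argument "commands" is a list that holds one entry, the list of rows, each a list of 7 numbers: the shift along the tool's x, y, z in mm, then the turn, a rotation vector about the tool's x, y, z in rad, then the finger opening in mm, from 0 to 94. In form: [[[tx, ty, tz, wx, wy, wz, gripper], ...]]. A call has 1 to 20 rows; each row shifts and turns the commanded pose from where the row before left it, along the tool's axes as they then stand; what a row does not reach is not made up. A row lasts 1/8 s, in which the tool goes at most 62.5 mm and 10.7 degrees, less where a joint would pass 70% of its speed; a pose out of reach is approached as far as the arm can. A call is refused whole if a number of a shift passes 62.5 or a number of a turn 0.188, either way. A call with a gripper value outside its range is refused whole. The fingers move at their own pace and stop on an object; the grip force is fixed at half the most. Time passes only in rows, so rows that do not move let the fingers close. It gives the time, the measured TCP pose, the force, the opening and the grip force at its end, in the units of the state.
- robot.get_obs(): the state, without advancing time (a new reading comes with each control period).
- eyes.snapshot(name): name is "scene" or "top" or "wrist"; returns a dict with "color" (384x512x3 uint8, red, green, blue), "camera_matrix" (3x3 intrinsics, pixels), "D" ([k1, k2, p1, p2, k3] as OpenCV has them; the pictures are not rectified), "eye" and "rotation" of the camera in the world; the wrist camera has in their place "tool_from_camera" (4x4, takes a point from camera to tool coordinates, whose origin is the TCP and whose axes are the flange's). Camera axes: x right, y up, looking along -z (the intrinsics and any distortion apply to the point x, -y, -z); pixel columns grow to the right and rows downward; lengths in m; the calibration is good to about 2 mm. A picture is of the moment at which its call begins: read the wrist's pose just before it. There is no depth.
- robot.close_job(): hands the job in; it is judged then, once.
Trained networks look in a picture, given as the dict that the camera call returned (one of the last four; its "shot" number tells which), for a name from the list of things; names that differ only in an ending like _2 or _b are one class to them, and where a whole thing is asked for, a point or a joint stands for the part that bears it (a point fixed in the world has none). Each returns a list of dicts, best first, with "confidence" (0 to 1); they miss things now and then, are a little off and sometimes report something else, mostly with a low value. They report only what shows in the picture. A call takes as long as a camera call. They do not tell look-alikes from the thing itself.
- models.masks_of(picture, query): "mask" (384x512 bool, what is visible of it) and "xy" ([column, row] in pixels, amid what is visible of it).
- models.tip_of(picture, query): "xy" ([column, row] in pixels: a listed point, or the origin of a listed thing).
The state is a dict: "time": time; "joint_positions": joint angles; "qvel": joint speeds; "joint_torque": joint torques, N m; "tool_pos": TCP position; "ee_rot": TCP orientation; "wrist_force": force on the tool from outside, world axes, zero at the start; "wrist_torque": the same for the moment, N m; "width": finger opening in m; "finger_force": force on a finger pad.
Only numpy, scipy, OpenCV 4.12 (cv2) and the standard library are available. Lean on these libraries where they do the work, as an engineer would, in place of code of your own. Each camera call takes 0.05 s, during which the arm holds its last target. There are 200 camera calls.

## Working session

There is one attempt and no reset: what is moved stays moved. The work goes in short steps, Python scripts to look and compute and a tool call to move; the robot and the scene stay as the last step left them, time stands still between calls to the robot, and variables do not carry over. Pictures are saved under pics/ and viewed, at most 10 in all, crops included, and the job is handed in when it is done.

Besides the shell and the picture viewer there is one more tool, called after ">>>" as a command line: name --argument value ..., lists and objects as JSON in quotes. step_arm: Moves the arm, as the interface text tells. Its arguments: {"type":"object","properties":{"commands":{"type":"array"}},"required":["commands"]}

```bash
ls; mkdir -p pics; python3 - <<'E'
from bench import robot, eyes, models
import cv2,pickle
print(robot.get_obs())
for n in("scene","top"):
    p=eyes.snapshot(n); cv2.imwrite(f"pics/{n}0.png",p["color"][:,:,::-1]); pickle.dump(p,open(n+".pkl","wb"))
    print(n,p["camera_matrix"],p["D"],p["eye"],p["rotation"])
    for q in "brush holder pot pot_rim loaf loaf_top cheese jar0".split():
        print(q,[(d["xy"],round(d["confidence"],2)) for d in models.tip_of(p,q)][:4],[(d["xy"],int(d["mask"].sum()),round(d["confidence"],2)) for d in models.masks_of(p,q)][:4])
E
```

```text
pics
{'time': 0.0, 'joint_positions': array([-1.37710292e+00,  8.79405512e-02,  1.37226278e+00, -2.17927414e-06,
        1.68358714e+00, -1.03118109e-01]), 'qvel': array([-1.88917092e-04,  6.95802646e-05,  1.57534637e-03,  3.55755110e-04,
       -1.64303341e-03,  1.76541928e-05]), 'joint_torque': array([-9.51444999e-04, -3.40186107e+01, -3.02428508e+01,  7.16836704e-02,
        3.28646181e-02, -1.56704932e-04]), 'tool_pos': array([ 0.16082304, -0.52583952,  0.40350727]), 'ee_rot': array([-3.13940629e+00, -2.24078937e-04,  2.96811025e-01]), 'wrist_force': array([ 0.11612338, -0.12109778, -0.94107752]), 'wrist_torque': array([-0.03997455,  0.01000141, -0.02135485]), 'finger_force': 0.0, 'width': 0.09392335278352291}
scene [[416.06816233   0.         259.99400799]
 [  0.         416.06816233 190.0775197 ]
 [  0.           0.           1.        ]] [-0.07074235  0.          0.          0.          0.        ] [1.1114414  0.17427709 1.03859158] [0.64817067 0.0163301  1.64847531]
brush [([145.1, 221.6], 0.78)] [([134.6, 203.4], 202, 0.75)]
holder [([142.9, 226.8], 0.85)] [([141.7, 224.6], 
[... 1128 characters left out ...]
 938, 0.91)]
pot [([367.9, 134.8], 0.78)] [([368.8, 129.5], 806, 0.74)]
pot_rim [([370.5, 125.2], 0.7)] [([369.2, 127.1], 835, 0.61)]
loaf [([112.6, 249.0], 0.83), ([185.9, 274.6], 0.65), ([229.7, 187.1], 0.6)] [([228.7, 181.5], 1522, 0.93), ([108.5, 247.3], 1490, 0.92), ([186.5, 274.8], 1485, 0.69), ([372.8, 129.3], 815, 0.33)]
loaf_top [([229.9, 178.8], 0.65), ([367.2, 130.0], 0.64), ([103.6, 248.4], 0.61)] [([185.6, 278.3], 1497, 0.97), ([230.2, 182.1], 1484, 0.96)]
cheese [([236.9, 132.0], 0.78)] [([236.9, 128.5], 752, 0.56)]
jar0 [([294.8, 203.7], 0.88), ([299.4, 161.1], 0.86), ([299.7, 127.4], 0.68)] [([304.0, 120.3], 601, 0.9), ([295.5, 202.3], 579, 0.77), ([302.2, 155.4], 573, 0.69)]
```

```bash
cat > h.py <<'E'
import numpy as np,cv2
from scipy.spatial.transform import Rotation as Ro
def pose(p,tool=None):
    if "eye" in p: return np.array(p["eye"]),Ro.from_euler("xyz",p["rotation"]).as_matrix() if np.size(p["rotation"])==3 else np.array(p["rotation"])
    T=tool@p["tool_from_camera"]; return T[:3,3],T[:3,:3]
def toolT(o):
    T=np.eye(4);T[:3,:3]=Ro.from_euler("xyz",o["ee_rot"]).as_matrix();T[:3,3]=o["tool_pos"];return T
def ray(p,xy,z,tool=None):
    e,R=pose(p,tool)
    u=cv2.undistortPoints(np.array(xy,float).reshape(-1,1,2),p["camera_matrix"],np.array(p["D"])).reshape(-1,2)
    d=np.c_[u[:,0],-u[:,1],-np.ones(len(u))]@R.T
    return e+d*((z-e[2])/d[:,2])[:,None]
def proj(p,X,tool=None):
    e,R=pose(p,tool); c=(np.reshape(X,(-1,3))-e)@R*[1,-1,-1]
    return cv2.projectPoints(c,np.zeros(3),np.zeros(3),p["camera_matrix"],np.array(p["D"]))[0].reshape(-1,2)
E
python3 - <<'E'
import pickle,cv2
from h import *
s=pickle.load(open("scene.pkl","rb"));t=pickle.load(open("top.pkl","rb"))
def f(n,a,b,z):print(n,ray(s,a,z)[0][:2].round(4) if a else '',ray(t,b,z)[0][:2].round(4) if b else '')
f("brush",(145.1,221.6),(380,179),.01)
f("holder",(142.9,226.8),(379.2,182.2),0)
f("pot",(141,268.5),(367.9,134.8),0)
f("rim",(137.4,261.4),(370.5,125.2),.06)
f("loafA",(290.2,223.5),(229.7,187.1),.015)
f("loafAtop",(291.2,214.4),(229.9,178.8),.091)
f("loafB",(325.4,165.3),(185.9,274.6),.015)
f("loafC",(393.9,184.5),(112.6,249),.015)
f("cheese",(283.6,273.4),(236.9,132),.015)
for a,b in zip([(230.5,211.8),(219,243.3),(210.9,282.2)],[(294.8,203.7),(299.4,161.1),(299.7,127.4)]):f("jar",a,b,0)
for n in("scene","top"):
    i=cv2.imread(f"pics/{n}0.png");cv2.imwrite(f"pics/{n}0b.png",cv2.resize(i,(800,600),interpolation=cv2.INTER_CUBIC))
E
```

```text
brush [ 0.4752 -0.2339] [ 0.4846 -0.2402]
holder [ 0.4875 -0.24  ] [ 0.477  -0.2406]
pot [ 0.6222 -0.2121] [ 0.6193 -0.2125]
rim [ 0.6308 -0.2045] [ 0.6296 -0.204 ]
loafA [0.4556 0.1946] [0.4556 0.1924]
loafAtop [0.4747 0.1948] [0.4651 0.1889]
loafB [0.226  0.3004] [0.21   0.3095]
loafC [0.2907 0.5128] [0.2773 0.5172]
cheese [0.6154 0.1825] [0.6176 0.1743]
jar [0.4163 0.0139] [0.4119 0.0065]
jar [ 0.5269 -0.0061] [ 0.5367 -0.0078]
jar [ 0.648  -0.0117] [ 0.6385 -0.0098]
```

View pics/scene0b.png

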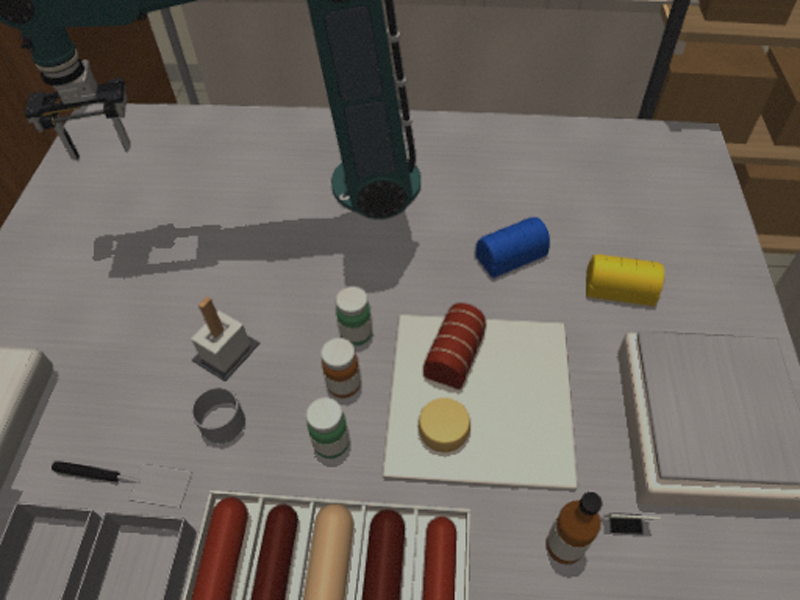

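View pics/top0b.png

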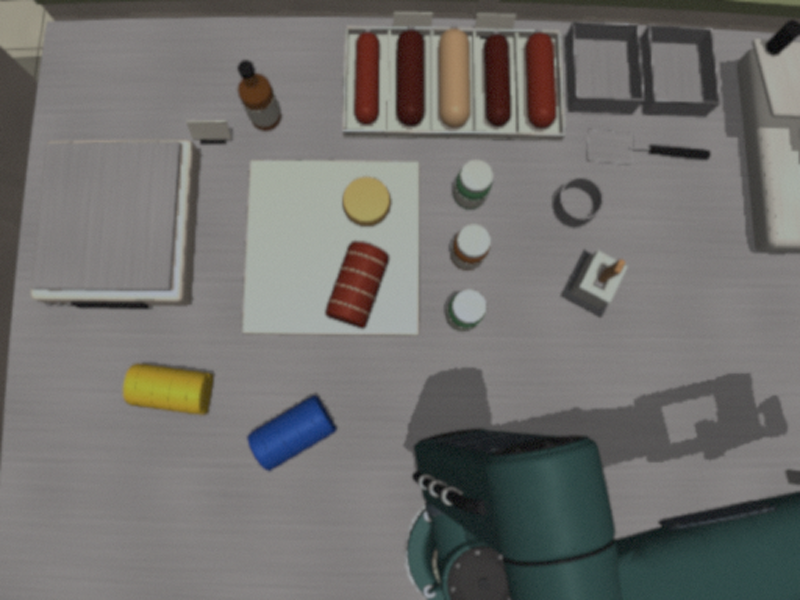

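```bash
cat >> h.py <<'E'
from scipy.optimize import differential_evolution
def box(a,b,z0,z1): return np.array([[x,y,z] for x in(-a/2,a/2) for y in(-b/2,b/2) for z in(z0,z1)])
def cyl(r,z0,z1):
    t=np.linspace(0,2*np.pi,40); return np.array([[r*np.cos(a),r*np.sin(a),z] for a in t for z in(z0,z1)])
def loafm():
    t=np.linspace(0,np.pi,15); return np.array([[x,.0375*np.cos(a),.0385+.0375*np.sin(a)+.015] for a in t for x in(-.07,.07)]+[[x,y,.015] for x in(-.07,.07) for y in(-.0375,.0375)])
def fit(views,M,c,sym=False):
    """views: (picture, mask, tool); silhouette IoU fit of convex model M over x,y,yaw"""
    def cost(v):
        X=M@Ro.from_euler("z",v[2]).as_matrix().T+[v[0],v[1],0]; s=0
        for p,m,T in views:
            h=cv2.convexHull((proj(p,X,T)*16).astype(np.int32)); im=np.zeros(m.shape,np.uint8); cv2.fillPoly(im,[h],1,shift=4)
            s-=(im&m).sum()/max(1,(im|m).sum())
        return s/len(views)
    r=differential_evolution(cost,[(c[0]-.03,c[0]+.03),(c[1]-.03,c[1]+.03),(-1e-6,1e-6) if sym else (-np.pi/2,np.pi/2)],seed=1,maxiter=60,popsize=12)
    return r.x.round(4),round(-r.fun,3)
def near(L,xy): return min((d for d in L),key=lambda d:np.hypot(*(np.array(d["xy"])-xy)))["mask"].astype(np.uint8)
E
python3 - <<'E'
from bench import robot, eyes, models
from h import *
s=eyes.snapshot("scene");t=eyes.snapshot("top")
def run(q,a,b,M,c,sym=False):
    v=[(s,near(models.masks_of(s,q),a),None),(t,near(models.masks_of(t,q),b),None)]
    print(q,fit(v,M,c,sym),[fit([w],M,c,sym) for w in v])
run("holder",(142,225),(380,181),box(.075,.06,0,.07),(.48,-.238))
run("loaf",(290,217),(229,181),loafm(),(.46,.193))
run("pot",(138,265),(369,128),cyl(.04,0,.06),(.625,-.208),True)
for a,b,c in [((228,200),(295,202),(.414,.01)),((219,232),(302,155),(.53,-.007)),((206,273),(304,120),(.642,-.011))]: run("jar0",a,b,cyl(.032,0,.11),c,True)
w=eyes.snapshot("wrist");print(w["tool_from_camera"],w["camera_matrix"],w["D"])
E
```

```text
holder (array([ 0.4829, -0.2317, -0.5275]), np.float64(0.693)) [(array([ 0.4903, -0.2328, -0.4463]), np.float64(0.805)), (array([ 0.4694, -0.224 ,  1.0214]), np.float64(0.745))]
loaf (array([ 0.4623,  0.1968, -0.3008]), np.float64(0.896)) [(array([ 0.4653,  0.1947, -0.2896]), np.float64(0.913)), (array([ 0.4648,  0.1969, -0.3425]), np.float64(0.893))]
pot (array([ 0.6266, -0.2098,  0.    ]), np.float64(0.927)) [(array([ 0.6278, -0.2064, -0.    ]), np.float64(0.944)), (array([ 0.6269, -0.2096,  0.    ]), np.float64(0.937))]
jar0 (array([ 0.4202,  0.0072, -0.    ]), np.float64(0.422)) [(array([ 0.4202,  0.0072, -0.    ]), np.float64(0.843)), (array([0.425 , 0.0123, 0.    ]), np.float64(-0.0))]
jar0 (array([ 0.5299, -0.0032,  0.    ]), np.float64(0.46)) [(array([0.5   , 0.0216, 0.    ]), np.float64(0.215)), (array([ 0.5302, -0.0031, -0.    ]), np.float64(0.899))]
jar0 (array([ 0.645 , -0.0107,  0.    ]), np.float64(0.826)) [(array([ 0.6517, -0.0072,  0.    ]), np.float64(0.874)), (array([ 0.6408, -0.0076,  0.    ]), np.float64(0.789))]
[[ 5.29232427e-05  9.67309727e-01  2.53597888e-01  7.37165730e-02]
 [ 9.99999481e-01 -3.09175175e-04  9.70611152e-04 -1.48571394e-03]
 [ 1.01728778e-03  2.53597706e-01 -9.67309242e-01  1.93742175e-02]
 [ 0.00000000e+00  0.00000000e+00  0.00000000e+00  1.00000000e+00]] [[285.01835699   0.         253.78265244]
 [  0.         285.01835699 189.43155514]
 [  0.           0.           1.        ]] [-0.00273485  0.          0.          0.          0.        ]
```

>>> step_arm --commands '[[[20,-10,0,0,0,0,94],[46,-21.5,0,0,0,0,94],[46,-21.5,0,0,0,0,94],[46,-21.5,0,0,0,0,94],[46,-21.5,0,0,0,0,94],[46,-21.5,0,0,0,0,94],[46,-21.5,0,0,0,0,94],[46,-21.5,0,0,0,0,94],[46,-21.5,0,0,0,0,94],[0,0,0,0,0,0.15,94],[0,0,0,0,0,0.17,94],[0,0,0,0,0,0.17,94],[0,0,0,0,0,0.17,94],[0,0,0,0,0,0.17,94],[0,0,0,0,0,0,94],[0,0,0,0,0,0,94]]]'

```text
time: 4.45
tool_pos: [0.4787, -0.2377, 0.4048]
ee_rot: [-3.141, -0.0, -0.53]
wrist_force: [0.2, 0.1, 0.9]
width: 0.0942
finger_force: 0.0
```

```bash
python3 - <<'E'
from bench import robot, eyes, models
from h import *
import pickle
o=robot.get_obs();T=toolT(o);w=eyes.snapshot("wrist");pickle.dump((o,w),open("w1.pkl","wb"))
print(o["time"],o["tool_pos"],o["ee_rot"],o["joint_positions"])
for q,z in(("brush",.01),("holder",0)):
    print(q,[(d["xy"],d["confidence"],ray(w,d["xy"],z,T)) for d in models.tip_of(w,q)])
m=models.masks_of(w,"holder");print([(d["xy"],d["mask"].sum()) for d in m])
if m: print(fit([(w,m[0]["mask"].astype(np.uint8),T)],box(.075,.06,0,.07),(.48,-.238)))
cv2.imwrite("pics/w1.png",cv2.resize(w["color"][:,:,::-1],(800,600)))
E
```

```text
4.45 [ 0.47868434 -0.23771174  0.40476666] [-3.14143731e+00 -9.18643041e-05 -5.30123042e-01] [-5.67064843e-01  5.25047705e-02  1.40741612e+00  1.59606767e-04
  1.68158570e+00  1.53387217e+00]
brush [([250.6, 173.1], 0.82, array([[ 0.47859841, -0.23093685,  0.01      ]]))]
holder [([249.1, 171.6], 0.88, array([[ 0.4797672, -0.2290853,  0.       ]]))]
[([257.3, 166.4], np.int64(4303))]
(array([ 0.4911, -0.2393, -0.4673]), np.float64(0.679))
```

View pics/w1.png

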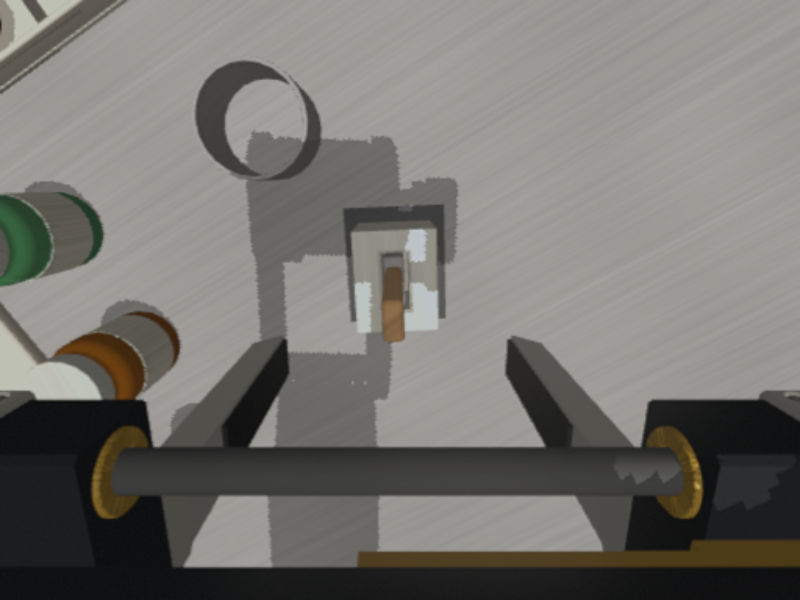

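```bash
python3 - <<'E'
import pickle,cv2
o,w=pickle.load(open("w1.pkl","rb"))
c=w["color"][125:225,210:295,::-1];cv2.imwrite("pics/w1c.png",cv2.resize(c,None,fx=6,fy=6,interpolation=cv2.INTER_CUBIC))
E
```

```text
(no output)
```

View pics/w1c.png

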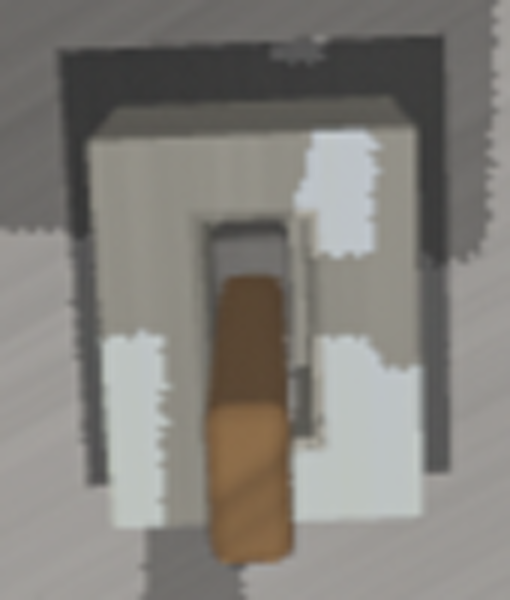

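```bash
python3 - <<'E'
import pickle
from h import *
o,w=pickle.load(open("w1.pkl","rb"));T=toolT(o)
def g(L,z):
    P=ray(w,np.array(L)/6+[210,125],z,T)[:,:2]; print(P.round(4).tolist(),"c",P.mean(0).round(4))
    for i,j in((0,1),(2,3),(2,0),(3,1)):
        d=P[j]-P[i];print(np.hypot(*d).round(4),np.arctan2(d[1],d[0]).round(3))
g([(88,142),(415,127),(115,528),(422,515)],.07)
g([(211,405),(292,405),(215,560),(292,560)],.162)
E
```

```text
[[0.5268, -0.227], [0.4988, -0.2802], [0.4604, -0.192], [0.4325, -0.2449]] c [ 0.4796 -0.236 ]
0.0601 -2.055
0.0599 -2.056
0.0751 -0.486
0.0751 -0.489
[[0.4926, -0.2363], [0.4871, -0.2457], [0.4732, -0.2253], [0.4678, -0.2345]] c [ 0.4801 -0.2355]
0.011 -2.1
0.0107 -2.1
0.0223 -0.513
0.0223 -0.526
```

>>> step_arm --commands '[[[0.3,-2.3,0,0,0,-0.042,60],[0,0,15,0,0,0,50],[0,0,25,0,0,0,50],[0,0,25,0,0,0,50],[0,0,15,0,0,0,50],[0,0,9.5,0,0,0,50],[0,0,0,0,0,0,50],[0,0,0,0,0,0,30],[0,0,0,0,0,0,20],[0,0,0,0,0,0,14],[0,0,0,0,0,0,4],[0,0,0,0,0,0,4],[0,0,0,0,0,0,4],[0,0,0,0,0,0,4]]]'

```text
time: 6.4
tool_pos: [0.4801, -0.2366, 0.3154]
ee_rot: [3.141, -0.001, -0.491]
wrist_force: [-0.6, -0.0, 2.3]
width: 0.0117
finger_force: 30.0
```

>>> step_arm --commands '[[[0,0,-10,0,0,0,4],[0,0,-20,0,0,0,4],[0,0,-20,0,0,0,4],[0,0,-20,0,0,0,4],[0,0,-20,0,0,0,4],[0,0,-15,0,0,0,4],[0,0,-5,0,0,0,4],[0,0,0,0,0,0,4],[0,0,0,0,0,0,4]]]'

```text
time: 7.52
tool_pos: [0.48, -0.2366, 0.4241]
ee_rot: [-3.142, 0.002, -0.491]
wrist_force: [0.1, -1.1, -0.5]
width: 0.012
finger_force: 30.0
```

```bash
python3 - <<'E'
from bench import robot, eyes, models
from h import *
import pickle
o=robot.get_obs();T=toolT(o);w=eyes.snapshot("wrist");s=eyes.snapshot("scene");t=eyes.snapshot("top");pickle.dump((o,w,s,t),open("w2.pkl","wb"))
print(o["time"],o["tool_pos"],o["ee_rot"],o["width"],o["finger_force"])
for n,p,TT in(("w",w,T),("s",s,None),("t",t,None)):
    for q in("pot","brush"):
        m=models.masks_of(p,q);print(n,q,[(d["xy"],int(d["mask"].sum()),round(d["confidence"],2)) for d in m][:3])
        if m and q=="pot": print(fit([(p,m[0]["mask"].astype(np.uint8),TT)],cyl(.04,0,.06),(.627,-.209),True))
    d=models.tip_of(p,"pot_rim")
    if d: print("rim",d[0]["confidence"],ray(p,d[0]["xy"],.06,TT)[0])
    d=models.tip_of(p,"brush")
    if d: print("tip",d[0]["xy"],d[0]["confidence"],ray(p,d[0]["xy"],.11,TT)[0])
def up(c,f):return cv2.resize(c[:,:,::-1],None,fx=f,fy=f,interpolation=cv2.INTER_CUBIC)
a=up(w["color"][60:260,150:350],3);b=cv2.resize(s["color"][130:310,80:180,::-1],(333,600),interpolation=cv2.INTER_CUBIC)[:600,:200]
b=up(s["color"][170:290,100:140+0],5)
cv2.imwrite("pics/w2.png",np.hstack([a,b]))
E
```

```text
7.525 [ 0.4800288  -0.23657525  0.42411898] [-3.14154482e+00  1.87135092e-03 -4.91215390e-01] 0.011956584279385672 29.999454617500305
w pot []
w brush [([255.5, 229.2], 2034, 0.64)]
tip [255.0, 186.8] 0.73 [ 0.47779891 -0.23526223  0.11      ]
s pot [([141.9, 264.2], 924, 0.67)]
(array([ 0.6277, -0.2063, -0.    ]), np.float64(0.924))
s brush []
rim 0.93 [ 0.62737553 -0.20949258  0.06      ]
tip [137.7, 200.6] 0.74 [ 0.4701975  -0.23199639  0.11      ]
t pot [([369.3, 128.3], 784, 0.65)]
(array([ 0.6273, -0.2101, -0.    ]), np.float64(0.939))
t brush [([392.2, 169.8], 154, 0.7), ([372.4, 127.6], 763, 0.29)]
rim 0.91 [ 0.6350081  -0.20973743  0.06      ]
tip [391.7, 172.2] 0.71 [ 0.48413056 -0.24172092  0.11      ]
```

View pics/w2.png

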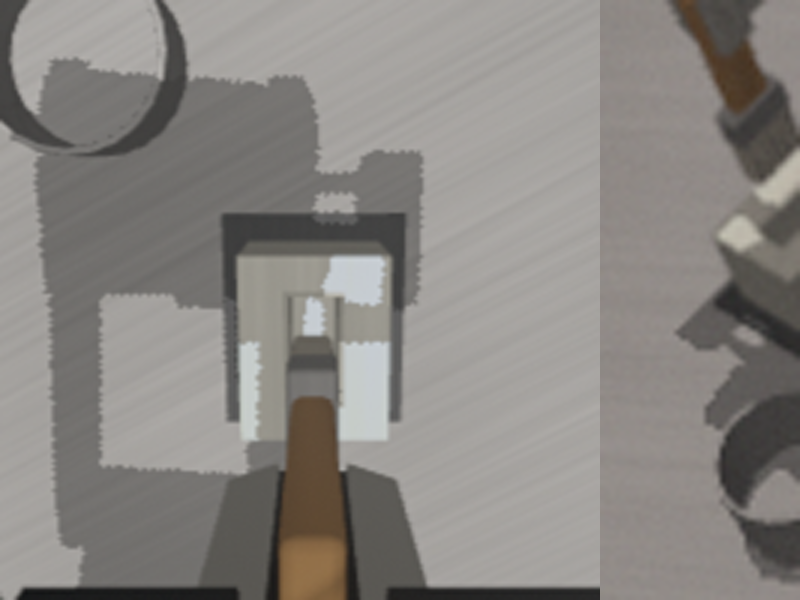

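>>> step_arm --commands '[[[9,-7,0,0,0,0,4],[24,-19,0,0,0,0,4],[30,-24,0,0,0,0,4],[30,-24,0,0,0,0,4],[17,-14,0,0,0,0,4],[6.7,-5.6,0,0,0,0,4],[0,0,0,0,0,0,4],[0,0,10,0,0,0,4],[0,0,20,0,0,0,4],[0,0,20,0,0,0,4],[0,0,20,0,0,0,4],[0,0,16,0,0,0,4],[0,0,10,0,0,0,4],[0,0,6,0,0,0,4],[0,0,0,0,0,0,4],[0,0,0,0,0,0,4],[0,0,0,0,0,0,4]]]'

```text
time: 10.4
tool_pos: [0.6273, -0.2092, 0.324]
ee_rot: [-3.142, -0.001, -0.491]
wrist_force: [-0.3, -0.4, -1.2]
width: 0.0117
finger_force: 30.0
```

```bash
python3 - <<'E'
from bench import robot, eyes, models
from h import *
o=robot.get_obs();w=eyes.snapshot("wrist");s=eyes.snapshot("scene")
print(o["tool_pos"],o["ee_rot"],o["joint_positions"],o["wrist_force"])
def up(c,f):return cv2.resize(c[:,:,::-1],None,fx=f,fy=f,interpolation=cv2.INTER_CUBIC)
cv2.imwrite("pics/w3.png",np.hstack([up(w["color"][100:300,190:330],3),up(s["color"][190:310,105:175],5)[:600]]))
E
```

```text
[ 0.62728555 -0.20916418  0.32401525] [-3.14157585e+00 -1.47767915e-03 -4.91177118e-01] [-4.07526787e-01  3.59909509e-01  1.20425234e+00 -1.06720052e-04
  1.57595689e+00  1.65444602e+00] [-0.25588413 -0.39617921 -1.22463684]
```

View pics/w3.png

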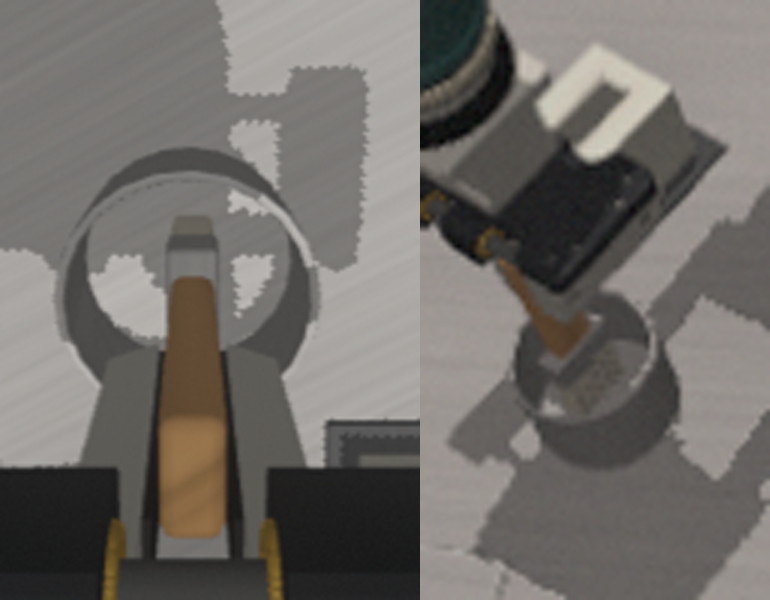

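>>> step_arm --commands '[[[0,0,-10,0,0,0,4],[0,0,-25,0,0,0,4],[0,0,-30,0,0,0,4],[0,0,-30,0,0,0,4],[0,0,-30,0,0,0,4],[0,0,-25,0,0,0,4],[0,0,-10,0,0,0,4],[-10,-8,0,0,0,0,4],[-25,-20,0,0,0,0,4],[-32,-27,0,0,0,0,4],[-32,-27,0,0,0,0,4],[-32,-27,0,0,0,0,4],[-32,-27,0,0,0,0,4],[-32,-27,0,0,0,0,4],[-32,-27,0,0,0,0,4],[-22,-16,0,0,0,0,4],[-9,-7,0,0,0,0,4],[0,0,0,0,0,0,4],[0,0,0,0,0,0,4]]]'

```text
time: 12.88
tool_pos: [0.5004, 0.0997, 0.4826]
ee_rot: [3.141, 0.0, -0.492]
wrist_force: [0.6, -0.3, -0.1]
width: 0.0118
finger_force: 30.0
```

```bash
python3 - <<'E'
from bench import robot, eyes, models
from h import *
import pickle
o=robot.get_obs();T=toolT(o);w=eyes.snapshot("wrist");pickle.dump((o,w),open("w4.pkl","wb"))
print(o["time"],o["tool_pos"],o["ee_rot"],o["joint_positions"])
for d in models.masks_of(w,"loaf"): print(d["xy"],d["confidence"],d["mask"].sum(),fit([(w,d["mask"].astype(np.uint8),T)],loafm(),(.463,.196)))
for d in models.tip_of(w,"loaf_top"): print(d["xy"],d["confidence"],ray(w,d["xy"],.091,T))
cv2.imwrite("pics/w4.png",cv2.resize(w["color"][:,:,::-1],(800,600),interpolation=cv2.INTER_CUBIC))
E
```

```text
12.875 [0.50042476 0.09974219 0.48263535] [ 3.14074137e+00  2.94333528e-04 -4.92266454e-01] [ 8.57509336e-02 -3.50145075e-03  1.31174367e+00 -5.71878207e-04
  1.83406202e+00  2.14866496e+00]
[248.6, 335.7] 0.89 951 (array([0.474 , 0.1983, 0.2881]), np.float64(-0.0))
[205.4, 201.0] 0.71 3952 (array([ 0.4675,  0.1996, -0.3667]), np.float64(0.732))
[125.5, 347.2] 0.7 383 (array([0.474 , 0.1983, 0.2881]), np.float64(-0.0))
[203.9, 225.2] 0.73 [[0.46594714 0.19864863 0.091     ]]
```

View pics/w4.png

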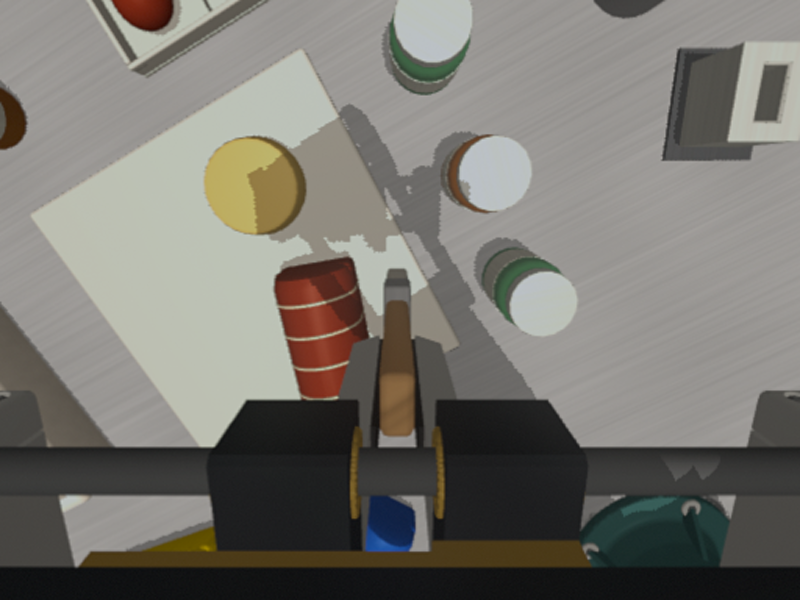

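>>> step_arm --commands '[[[-15,0,0,0,0,0,4],[-30,0,0,0,0,0,4],[-30,0,0,0,0,0,4],[-15,0,0,0,0,0,4],[0,0,0,0,0,0,4],[0,0,0,0,0,0,4]]]'

```text
time: 13.78
tool_pos: [0.4211, 0.1427, 0.4831]
ee_rot: [3.141, -0.001, -0.492]
wrist_force: [-0.5, 0.3, -1.1]
width: 0.0125
finger_force: 30.0
```

```bash
python3 - <<'E'
from bench import robot, eyes, models
from h import *
import pickle
o=robot.get_obs();T=toolT(o);w=eyes.snapshot("wrist");pickle.dump((o,w),open("w5.pkl","wb"))
print(o["time"],o["tool_pos"],o["ee_rot"],o["joint_positions"])
for d in models.masks_of(w,"loaf"):
    if d["mask"].sum()>2500: print(d["xy"],d["confidence"],d["mask"].sum(),fit([(w,d["mask"].astype(np.uint8),T)],loafm(),(.463,.196)))
for d in models.tip_of(w,"loaf_top"): print(d["xy"],d["confidence"],ray(w,d["xy"],.091,T))
cv2.imwrite("pics/w5.png",cv2.resize(w["color"][:,:,::-1],(800,600),interpolation=cv2.INTER_CUBIC))
E
```

```text
13.775 [0.42112609 0.14265128 0.48310179] [ 3.14147200e+00 -5.41361701e-04 -4.91597724e-01] [ 1.99113980e-01 -1.50799294e-01  1.44811141e+00 -4.54749079e-04
  1.84394010e+00  2.26138532e+00]
[207.4, 155.5] 0.84 5516 (array([ 0.4677,  0.1974, -0.3318]), np.float64(0.939))
[97.8, 338.8] 0.73 2656 (array([0.474 , 0.1983, 0.2881]), np.float64(-0.0))
[225.8, 333.5] 0.97 [[0.21520393 0.3041004  0.091     ]]
[202.8, 162.2] 0.71 [[0.46407303 0.19763137 0.091     ]]
[89.7, 351.2] 0.59 [[0.28788724 0.51235281 0.091     ]]
```

View pics/w5.png

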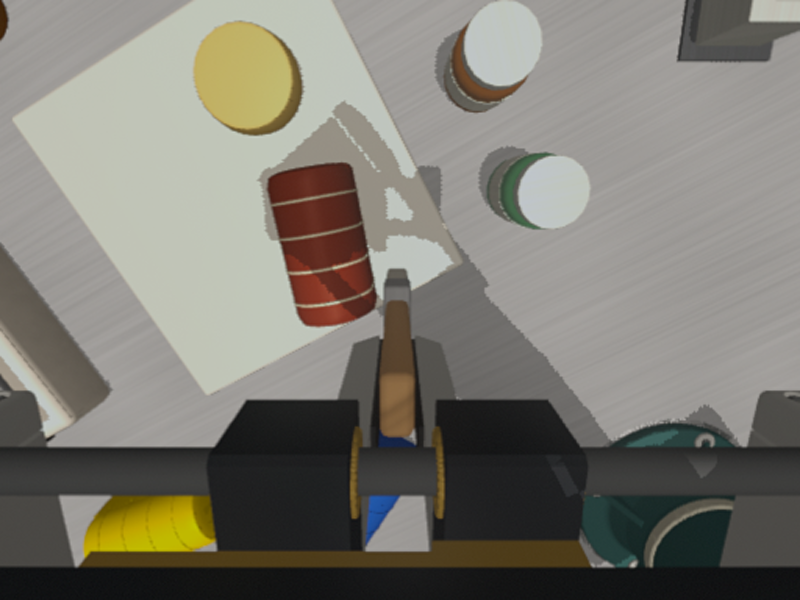

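```bash
python3 - <<'E'
from h import *
import pickle
o,w=pickle.load(open("w5.pkl","rb"));T=toolT(o);s=pickle.load(open("scene.pkl","rb"));t=pickle.load(open("top.pkl","rb"))
def red(p,c):
    a=p["color"].astype(int);m=((a[...,0]>1.7*a[...,1])&(a[...,0]>1.7*a[...,2])).astype(np.uint8)
    m=cv2.morphologyEx(m,cv2.MORPH_CLOSE,np.ones((5,5),np.uint8));n,l=cv2.connectedComponents(m);return (l==l[c[1],c[0]]).astype(np.uint8)
V=[(w,red(w,(205,160)),T),(s,red(s,(290,217)),None),(t,red(t,(229,183)),None)]
for v in V: print(v[1].sum(),fit([v],loafm(),(.463,.196)))
print(fit(V,loafm(),(.463,.196)))
E
```

```text
5106 (array([ 0.4639,  0.1991, -0.2813]), np.float64(0.88))
1310 (array([ 0.4617,  0.1968, -0.237 ]), np.float64(0.839))
1243 (array([ 0.4613,  0.1941, -0.2592]), np.float64(0.796))
(array([ 0.4652,  0.1964, -0.3339]), np.float64(0.83))
```

```bash
python3 - <<'E'
from h import *
import pickle
o,w=pickle.load(open("w5.pkl","rb"));T=toolT(o)
a=w["color"].astype(int);m=(a[...,0]>1.45*a[...,1])&(a[...,0]>1.45*a[...,2]);m[:, :160]=0;m[:,245:]=0
m=cv2.morphologyEx(m.astype(np.uint8),cv2.MORPH_CLOSE,np.ones((7,7),np.uint8))
for f in(0,-1):
    P=[]
    for r in range(120,192,1):
        c=np.flatnonzero(m[r])
        if len(c):P.append((c[f]+(0 if f==0 else 1),r+.5))
    W=ray(w,P,.06,T)[:,:2]
    vx,vy,x0,y0=cv2.fitLine(W.astype(np.float32),cv2.DIST_HUBER,0,.01,.01).ravel()
    e=(W-[x0,y0])@[-vy,vx]; print(np.arctan(vy/vx),x0,y0,e.std(),P[0],P[-1])
E
```

```text
-0.31626457 0.4845513 0.22892644 0.0004951002319748457 (np.int64(172), 120.5) (np.int64(189), 191.5)
-0.3228938 0.45150778 0.16064385 0.0005824409280301548 (np.int64(227), 120.5) (np.int64(240), 191.5)
```

>>> step_arm --commands '[[[0,0,0,0,0,-0.086,4],[0,0,0,0,0,-0.086,4],[4,-10.5,0,0,0,0,4],[8,-22,0,0,0,0,4],[8,-22,0,0,0,0,4],[5,-11,0,0,0,0,4],[0,0,10,0,0,0,4],[0,0,20,0,0,0,4],[0,0,20,0,0,0,4],[0,0,8,0,0,0,4],[0,0,0,0,0,0,4],[0,0,0,0,0,0,4]]]'

```text
time: 15.42
tool_pos: [0.4651, 0.1971, 0.4261]
ee_rot: [-3.141, -0.001, -0.319]
wrist_force: [0.2, -0.0, -0.4]
width: 0.0118
finger_force: 30.0
```

```bash
cat > chk.py <<'E'
from bench import robot, eyes, models
from h import *
import sys
o=robot.get_obs();T=toolT(o);w=eyes.snapshot("wrist");s=eyes.snapshot("scene")
print(o["time"],o["tool_pos"],o["ee_rot"],o["qvel"].round(4),o["width"])
L=np.r_[0,0,0]
def br(): # brush wireframe edges in tool frame, tip at z=.3054
    E=[]
    for a,b,z0,z1 in((.036,.013,0,.036),(.038,.015,.036,.057),(.024,.012,.057,.152)):
        B=box(a,b,z0,z1);E+=[(B[i],B[j]) for i in range(8) for j in range(i) if (np.abs(B[i]-B[j])>1e-6).sum()==1]
    return [tuple(T[:3,:3]@np.array([v[0],v[1],.3054-v[2]])+T[:3,3] for v in e) for e in E]
def lf(x=.4655,y=.197,yaw=-.32):
    M=loafm()@Ro.from_euler("z",yaw).as_matrix().T+[x,y,0];n=15
    E=[(M[2*i],M[2*i+1]) for i in(0,7,14)]+[(M[30],M[32]),(M[31],M[33])]
    return E+[(M[2*i+k],M[2*i+2+k]) for i in range(14) for k in(0,1)]
def draw(p,c,f,TT):
    x0,y0,x1,y1=c;im=cv2.resize(p["color"][y0:y1,x0:x1,::-1],None,fx=f,fy=f,interpolation=cv2.INTER_CUBIC)
    for E,col in((br(),(255,255,0)),(lf(),(0,255,0))):
        for a,b in E:
            q=((proj(p,np.array([a,b]),TT)+.5-[x0,y0])*f).round().astype(int);cv2.line(im,tuple(map(int,q[0])),tuple(map(int,q[1])),col,1)
    return im
cv2.imwrite(sys.argv[1],np.hstack([draw(w,(180,60,320,260),3,T),draw(s,(255,140,328,265),5,None)[:600]][:2]) if 0 else np.hstack([draw(w,(180,80,320,280),3,T),draw(s,(255,140,329,260),5,None)]))
E
python3 chk.py pics/c1.png
```

```text
15.425 [0.46505437 0.19708004 0.4261403 ] [-3.14072899e+00 -1.44164733e-03 -3.19479194e-01] [ 0.0014 -0.001  -0.0074  0.0005 -0.0004 -0.0002] 0.011847547675609664
```

View pics/c1.png

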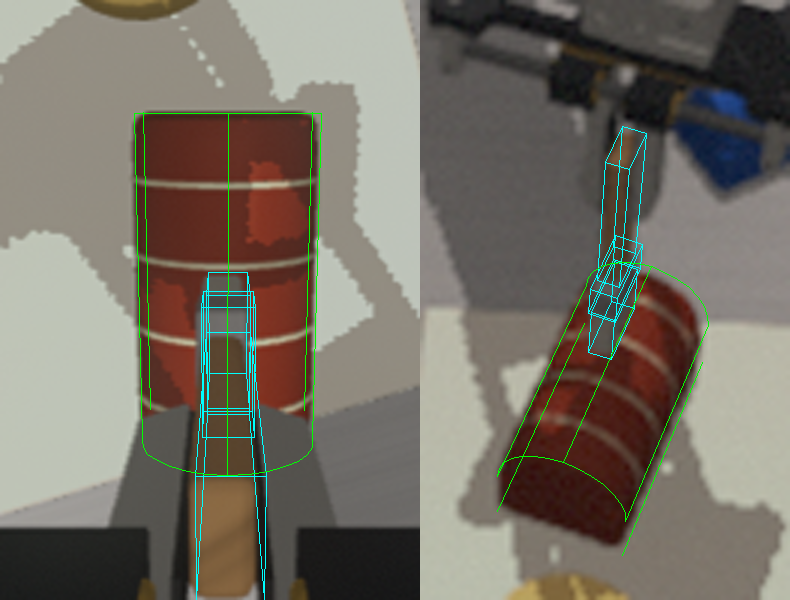

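>>> step_arm --commands '[[[0,0,5,0,0,0,4],[0,0,7,0,0,0,4],[0,0,5,0,0,0,4],[0,0,2.5,0,0,0,4],[0,0,0,0,0,0,4],[0,0,0,0,0,0,4],[0,0,0,0,0,0,4],[0,0,0,0,0,0,4]]]'

```text
time: 16.52
tool_pos: [0.4651, 0.1972, 0.4058]
ee_rot: [-3.141, -0.0, -0.319]
wrist_force: [-0.2, 0.6, -1.2]
width: 0.0119
finger_force: 30.0
```

```bash
python3 chk.py pics/c2.png
```

```text
16.525 [0.46506226 0.19719776 0.4058355 ] [-3.14143737e+00 -3.59357411e-04 -3.19194601e-01] [ 0.0022  0.0014  0.0011  0.0007  0.0004 -0.0001] 0.011935560784697161
```

View pics/c2.png

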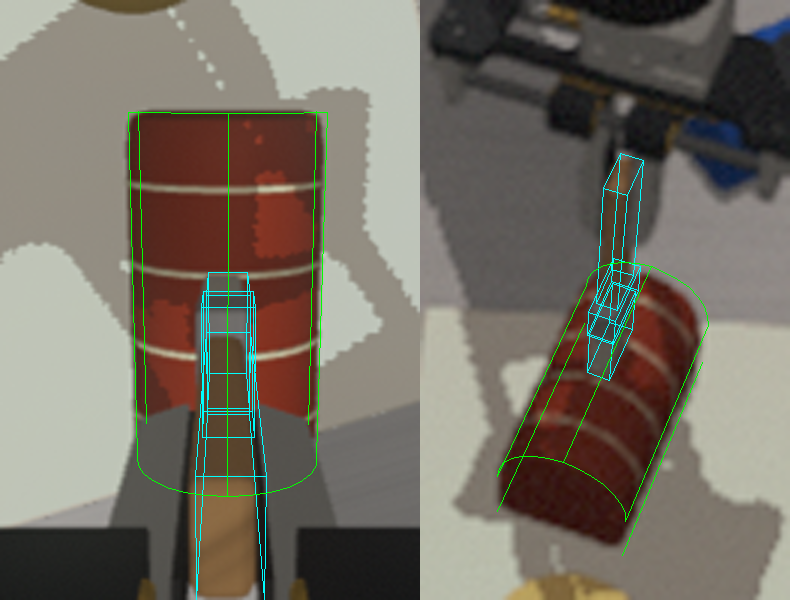

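```bash
python3 -c "
from bench import robot
print(robot.close_job())"
```

```text
the job is handed in; nothing more can be done
None
```

I dipped the brush fully into the pot and handed the job in at 16.5 s. The arm holds the brush upright and still, about 9.5 mm above the middle of the loaf's top, broad side along its length; nothing looked touched or displaced in the camera views, though I don't have the judged result.

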